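Seat a tube in the punch-marking jig and index its sprung slide

TASK

Make the bench jig ready for punch-marking. With a fingertip, first push the square tube along its nest until its end sits fully against the steel end stop; then push the jig's sprung slide by its black pad, away from the front of the bench, until it has gone back past the stop pin, and let it go, so that it springs back and the pin catches it at mid travel with the tube under the brass punch guide. Only push: do not grip or lift the tube, let the red-knobbed stop pin drop by itself without touching it, and leave the other things on the bench where they are.

Things in the scene. Friction and masses are not known exactly. Their poses are not given: they have to be found in the camera images.
- punch_jig: Bench jig, bolted down; grey base 260 x 180 x 12 mm. Origin on the bench under it, z up; x = direction in which the slide is pushed in (away from the robot), y to the left of that. Base covers x -125..135, y -102..78 mm. 'Jig' coordinates below are in this frame, in mm. Apart from push plate, portal and pin knob all of the empty jig is below z 62.
- shuttle (a joint): Travel of the sprung slide along the jig's x, in m: 0 = home at the front (start), 0.045 = caught by the stop pin (mid), 0.062 = rear limit. A spring pushes it toward 0 with 5 N at home, 10 N at the rear limit; the pin adds up to 2 N in passing. Pushed beyond about 0.046 and released, it comes back to 0.045 and is caught; released earlier it runs back to 0.
- push_pad (a point): Centre of the front face of the black rubber pad (52 mm wide, 40 high) on the slide's upright push plate (64 mm wide, jig z 28..91). Moves with the slide; at home it is at jig (-118, 0, 66). The face looks along the jig's -x; push it along +x.
- stop_face (a point): Centre of the face of the steel end stop on the slide (40 mm wide, jig z 31..55), at the right (-y) end of the nest; the face looks to the jig's +y. Moves with the slide; at home at jig (-65, -55, 51). Same axes as the jig.
- square_tube: Dark square steel tube 40 x 110 x 40 mm, about 0.2 kg, loose across the slide between two 12 mm high fences (jig y -50..50), 1 mm play each side. Origin: centre of its underside, at jig z 31 (top z 71); y = its length. At the start it sticks out to the left, 12 to 38 mm short of the end stop; seated, its origin is 55 mm to +y of stop_face. It slides with 1 to 3 N.
- punch_guide (a point): Point under the brass guide of the grey portal, jig (-20, 0, 71); the seated tube's top centre comes here when the slide is caught. Portal: posts at x -32..-8, left y 61..73, right y -80..-70; beam z 77..91, guide to z 97. An unseated tube's left end would meet the left post.
- stop_pin (a joint): Height of the sprung stop pin in its bridge behind the portal, in m: 0 = down (start, and when it has caught the slide), about 0.0075 = lifted, riding on the slide's brass catch. It works by itself. Bridge at jig x 59..81, top z 58; red knob at jig (70, 0), top z 84 (92 lifted).
- ball_hammer: Ball-peen hammer lying at the right, 244 x 74 x 25 mm. Origin under its middle. Bystander.
- centre_punch: Centre punch lying to the right of the jig, 124 x 11 x 11 mm. Origin under its middle. Bystander.
- tape_measure: Grey tape measure standing at the left, 35 x 80 x 64 mm. Origin under its middle. Bystander.
- small_tube: Thinner square tube offcut lying at the left rear, 25 x 130 x 25 mm. Origin under its middle. Bystander; not the one to push.
- gasket_cards: Dark thin gasket cards lying flat at the left front, 69 x 131 x 7 mm. Origin under its middle. Bystander.
- die_grinder: Grey die grinder with a yellow band lying at the right rear, 175 x 42 x 42 mm. Origin under its middle. Bystander.

How it is judged:
On the way, in this order (a step that is already met when the one before it is completed fails the run):
1. the tube is pushed against the end stop (gap under 2.5 mm) while the slide is still at home (y of square_tube in the frame of stop_face below 0.0575 m and value of joint shuttle below 0.012 m), for 0.2 s.
2. the slide is pushed back past the stop pin (travel over 46 mm) (value of joint shuttle above 0.046 m), for 0.02 s.
At the end, for the whole second after the job is handed in: The slide rests caught by the stop pin at mid travel (45 mm, within 2.5 mm), the pin is down (under 2 mm), and the tube lies at rest on the slide in its nest, its end against the end stop (gap under 3.5 mm) and its centre within 6 mm of the punch guide's axis (value of joint shuttle between 0.0425 and 0.0475 m and velocity of joint shuttle between -0.01 and 0.01 m/s and value of joint stop_pin below 0.002 m and y of square_tube in the frame of stop_face below 0.0585 m and z of square_tube in the frame of punch_jig between 0.028 and 0.034 m and linear speed of square_tube below 0.01 m/s and horizontal distance between square_tube and punch_guide below 0.006 m); the robot touches nothing.
It fails at once if the tube is lifted: more than 10 mm above its seat (z of square_tube in the frame of punch_jig above 0.041 m).
It fails at once if the stop pin is touched by the robot (contact force between any of the fingers, the arm and stop_pin above 1 N).
It fails at once if a bystander is moved by more than 15 mm (distance of any of ball_hammer, centre_punch, tape_measure, small_tube, gasket_cards, die_grinder from where it was at the start of the episode above 0.015 m).
It also fails if it takes over 42 s, if anything falls off the work surface, if the arm or the gripper's body presses on something with over 40 N, if the wrist force passes 120 N, or if a joint passes its speed limit or range.

ROBOT

A 6-joint arm with a two-finger parallel gripper is mounted at the origin on a cart in front of the work surface, level with it; the furniture and walls round the work are solid. World frame = base frame: x ahead of the robot, y to its left, z up, the work surface at z = 0. Lengths are in m, angles in rad, forces in N, time in s.
With the tool pointing down it reaches from about 0.35 to 0.85 m from the base axis. Payload 8.1 kg.
Tool frame: the origin (TCP) lies on the mounting face of the last link; the fingertips stand 186 mm ahead of it and the grasp point (between the pads) lies 167 mm ahead of it; y points along the fingers, x is the direction in which the jaws open and shut, and the axes are right-handed (so a half turn about y gives the same grasp; the last joint's range is limited). The gripper opens to 93 mm and grips with 3 to 60 N. Pads are 15 mm wide; open, the fingers measure 128 mm over their backs; the gripper's body (75 mm by 188 mm) begins 65 mm behind the grasp point.
Start: joints at [1.155, 0.13, 1.488, -0, 1.523, -0.085], TCP at [0.195, 0.567, 0.405] pointing down, gripper open.
Joint ranges: [-2.96, 2.96], [-0.89, 2.26], [0.02, 2.5], [-1.34, 4.48], [0, 2.73], [-2.66, 2.66]. Speed limits (rad/s): [2.39, 2.39, 2.79, 3.14, 3.14, 3.14].

INTERFACE

Orientations are given as a rotation vector (axis times angle).
In Python, from plant import robot, imaging gives the robot as it stands.
- The arm moves only by the shell command python3 -m inch 'ROWS' [OPENING] [FORCE]. ROWS is JSON, a list of rows, each an object of numbers: "x", "y", "z": the shift along the tool's x, y, z in mm; "twist": the turn about the tool's y in rad. In form: [{"x": .., "y": .., "z": .., "twist": ..}, ...]. A call has 1 to 12 rows; each row shifts and turns the commanded pose from where the row before left it, along the tool's axes as they then stand; what a row does not reach is not made up. A row lasts 1/10 s, in which the tool goes at most 50 mm and 8.59 degrees, less where a joint would pass 70% of its speed; a pose out of reach is approached as far as the arm can. A call with a gripper value outside its range is refused whole. OPENING is the gripper command: -1 is shut, 1 is fully open, values between are in proportion, set as the call begins (- or left out, the last holds). The fingers move at their own pace and stop on an object; FORCE is the grip in N (left out, the last holds). Time passes only in rows, so rows that do not move let the fingers close. It gives the time, the measured TCP pose, the force and the opening at its end, in the units of the state.
- robot.read_state(): the state, without advancing time (a new reading comes with each control period).
- imaging.read_camera(name): name is "scene" or "top" or "wrist"; returns a dict with "color" (480x640x3 uint8, red, green, blue), "depth" (480x640 float32, m along the optical axis (not along the pixel's ray), 0 where there is no reading), "fx", "fy", "cx", "cy" (pixels), "k1" (the pictures are not rectified: a ray, as slopes to the right and down, at radius r is drawn at 1 + k1 r^2 times it, then the intrinsics apply), "rvec" (rotation vector, rad) and "tvec" (3), from world to camera coordinates, as OpenCV has them; the wrist camera has in their place "tool_from_camera" (4x4, takes a point from camera to tool coordinates, whose origin is the TCP and whose axes are the tool frame's). Camera axes: x right, y down, z forward; pixel columns grow to the right and rows downward; lengths in m; the calibration is good to about 2 mm. A picture is of the moment at which its call begins: read the wrist's pose just before it.
- robot.close_job(): hands the job in, once; it reports no verdict.
The state is a dict: "t": time; "q": joint angles; "dq": joint speeds; "joint_torque": joint torques, N m; "tool_pos": TCP position; "orientation": TCP orientation; "force": force on the tool from outside, world axes, zero at the start; "wrist_torque": the same for the moment, N m; "opening": finger opening in m.
Only numpy, scipy, OpenCV 4.12 (cv2) and the standard library are available. Lean on these libraries where they do the work, as an engineer would, in place of code of your own. Each camera call takes 0.05 s, during which the arm holds its last target.

## Working session

There is one attempt and no reset: what is moved stays moved. The work goes in short steps, Python scripts to look and compute and a shell command to move; the robot and the scene stay as the last step left them, time stands still between calls to the robot, and variables do not carry over. Pictures are saved under pics/ and viewed, and the job is handed in when it is done.

```bash
ls; mkdir -p pics; cat > h.py <<'E'
import numpy as np, cv2
from plant import robot, imaging
from scipy.spatial.transform import Rotation as R
def save(n,f):
    c=imaging.read_camera(n); cv2.imwrite(f'pics/{f}.png',c['color'][:,:,::-1]); np.save(f'pics/{f}.npy',c,allow_pickle=True); return c
def load(f): return np.load(f'pics/{f}.npy',allow_pickle=True).item()
def pose(c,st=None):
    if 'rvec' in c:
        Rm=cv2.Rodrigues(np.array(c['rvec'],float))[0]; t=np.array(c['tvec'],float).ravel()
        return Rm.T,-Rm.T@t
    T=np.array(c['tool_from_camera']);Rt=R.from_rotvec(st['orientation']).as_matrix()
    return Rt@T[:3,:3],Rt@T[:3,3]+np.array(st['tool_pos'])
def slopes(c,uv):
    K=np.array([[c['fx'],0,c['cx']],[0,c['fy'],c['cy']],[0,0,1]],float)
    return cv2.undistortPoints(np.array(uv,float).reshape(-1,1,2),K,np.array([c['k1'],0,0,0,0.])).reshape(-1,2)
def onplane(c,uv,z,st=None):
    Rc,o=pose(c,st); s=slopes(c,uv); d=np.c_[s,np.ones(len(s))]@Rc.T
    return o+d*((z-o[2])/d[:,2])[:,None]
def bydepth(c,uv,st=None):
    Rc,o=pose(c,st); uv=np.array(uv).reshape(-1,2); s=slopes(c,uv)
    z=c['depth'][uv[:,1].astype(int),uv[:,0].astype(int)]
    return o+(np.c_[s,np.ones(len(s))]*z[:,None])@Rc.T
E
python3 - <<'E'
from h import *
print(robot.read_state())
for n in('scene','top'):
    c=save(n,n+'0'); print(n,pose(c)[1],c['fx'],c['k1'])
E
```

```text
pics
{'t': 0.0, 'q': array([ 1.15461249e+00,  1.31182468e-01,  1.48924682e+00,  1.45497876e-05,
        1.52299246e+00, -8.54020609e-02]), 'dq': array([-0.00049419, -0.00256984, -0.00086478, -0.00072533,  0.00093603,
       -0.00260927]), 'joint_torque': array([ 1.65675661e-03, -5.59854198e+01, -4.91750336e+01,  7.69145228e-02,
        3.54853109e-02, -1.05645943e-04]), 'tool_pos': array([0.19475871, 0.56728144, 0.40369223]), 'orientation': array([-1.34866608, -0.96098597,  0.96360484]), 'force': array([ 0.18710675, -0.41147396, -0.21730023]), 'wrist_torque': array([ 0.00924514, -0.00215186,  0.00181505]), 'opening': 0.09299246930494814}
scene [ 0.11348973 -0.28834522  0.64324005] 433.6193143805793 -0.03762382535904325
top [0.2747169  0.17905235 1.3482634 ] 623.7971410814413 -0.09577926229010597
```

View pics/scene0.png

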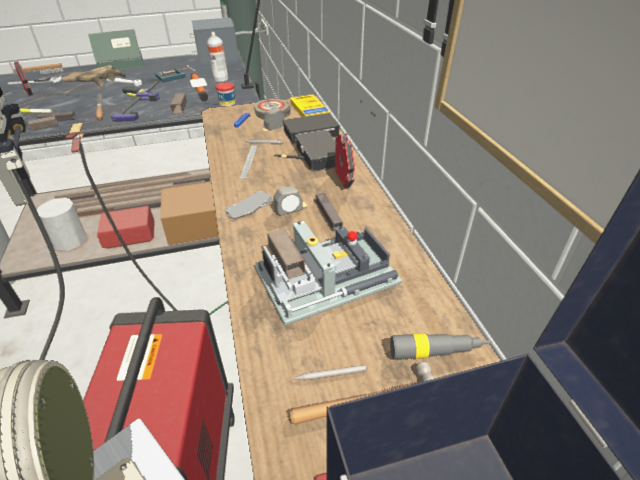

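View pics/top0.png

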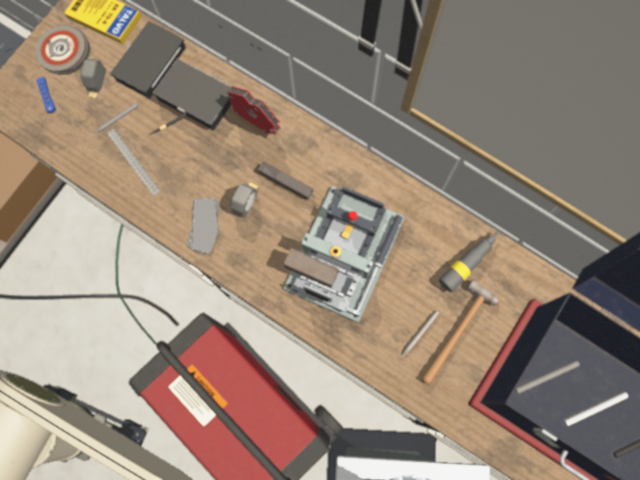

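```bash
python3 - <<'E'
from h import *
s=robot.read_state()
print(R.from_rotvec(s['orientation']).as_matrix().round(3))
E
```

```text
[[ 0.325 -0.001 -0.946]
 [ 0.946 -0.002  0.325]
 [-0.002 -1.     0.   ]]
```

```bash
python3 - <<'E'
from h import *
c=load('scene0');a=c['color'][215:330,240:410,::-1];cv2.imwrite('pics/s0c.png',cv2.resize(a,None,fx=4.5,fy=4.5,interpolation=cv2.INTER_CUBIC))
c=load('top0');a=c['color'][175:335,270:415,::-1];cv2.imwrite('pics/t0c.png',cv2.resize(a,None,fx=3.7,fy=3.7,interpolation=cv2.INTER_CUBIC))
hsv=cv2.cvtColor(c['color'],cv2.COLOR_RGB2HSV)
print(bydepth(c,[[352,216],[336,251],[329,188],[402,212],[362,318],[287,287],[310,266],[433,313],[455,330],[462,262],[243,199],[284,180],[204,225]]).round(3))
E
```

```text
[[ 0.648  0.157  0.081]
 [ 0.566  0.186  0.095]
 [ 0.734  0.212 -0.001]
 [ 0.689  0.044 -0.001]
 [ 0.443  0.121  0.001]
 [ 0.498  0.287  0.012]
 [ 0.537  0.238  0.068]
 [ 0.464 -0.033  0.003]
 [ 0.43  -0.082 -0.   ]
 [ 0.574 -0.087  0.037]
 [ 0.678  0.395  0.056]
 [ 0.739  0.314  0.021]
 [ 0.626  0.485  0.008]]
```

View pics/s0c.png

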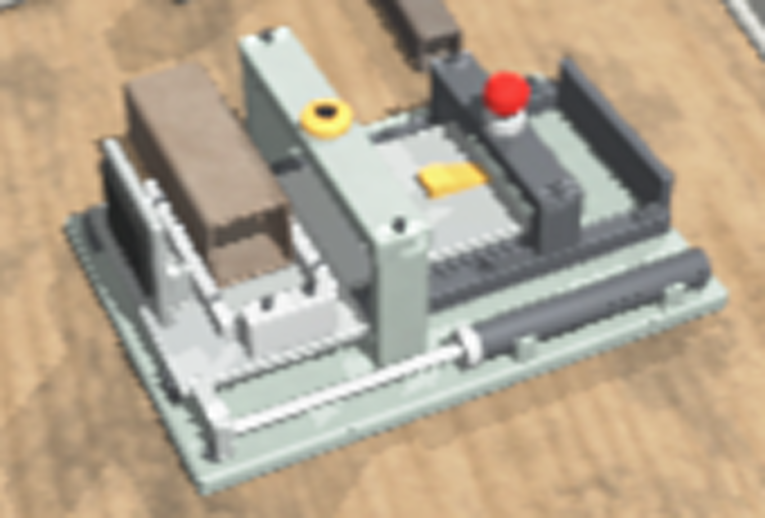

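View pics/t0c.png

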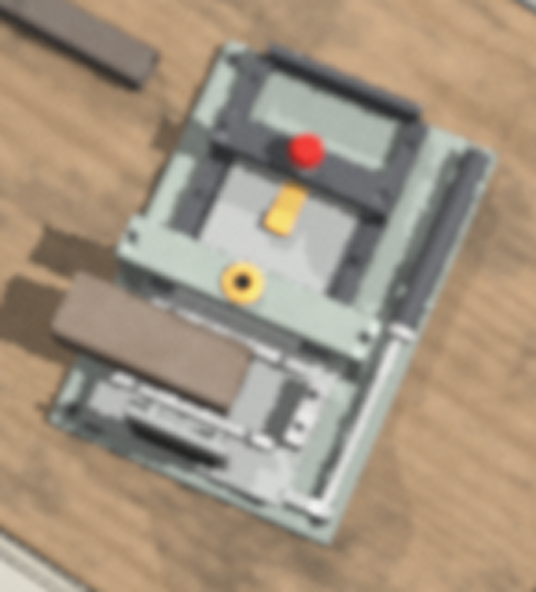

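```bash
python3 - <<'E'
from h import *
def fit(A,B):
    a=A-A.mean(0);b=B-B.mean(0);th=np.arctan2((a[:,0]*b[:,1]-a[:,1]*b[:,0]).sum(),(a*b).sum())
    M=np.array([[np.cos(th),-np.sin(th)],[np.sin(th),np.cos(th)]]);t=B.mean(0)-M@A.mean(0);return th,t,M
c=load('top0');P=np.array([[228,42],[497,155],[330,543],[50,418]])/3.7+[270,175]
w=onplane(c,P,.012);J=np.array([[135,78],[135,-102],[-125,-102],[-125,78]])/1e3
th,t,M=fit(J,w[:,:2]);print('base',th,t,(J@M.T+t-w[:,:2]).round(4).tolist())
for n in('top0','scene0'):
    c=load(n);h=cv2.cvtColor(c['color'],cv2.COLOR_RGB2HSV);k=(slice(175,335),slice(250,415))
    for nm,m,z in(('red',((h[...,0]<6)|(h[...,0]>174))&(h[...,1]>180),.076),('brass',(h[...,0]>18)&(h[...,0]<30)&(h[...,1]>150),.097)):
        mm=np.zeros(m.shape,np.uint8);mm[k]=m[k]
        nn,l,s,ce=cv2.connectedComponentsWithStats(mm)
        for i in range(1,nn):
            if s[i,4]>15:
                p=onplane(c,[ce[i]],z)[0];print(n,nm,s[i],ce[i].round(1),p.round(4),'jig',(M.T@(p[:2]-t)*1e3).round(1))
# tube top corners
c=load('top0');P=np.array([[78,272],[250,350],[228,412],[52,328]])/3.7+[270,175]
w=onplane(c,P,.071);print('tube jig',((w[:,:2]-t)@M*1e3).round(1))
c=load('scene0');P=np.array([[125,85],[195,62],[290,190],[208,225]])/4.5+[240,215]
w=onplane(c,P,.071);print('tube jig scene',((w[:,:2]-t)@M*1e3).round(1))
P=np.array([[65,222],[205,492],[727,298]])/4.5+[240,215]
w=onplane(c,P,.012);print('base scene',((w[:,:2]-t)@M*1e3).round(1))
E
```

```text
base -0.35212669707563443 [0.58379903 0.17960992] [[0.003, 0.0003], [0.0015, -0.002], [-0.0021, 0.0004], [-0.0024, 0.0012]]
top0 red [349 213   7   7  40] [352.1 215.6] [0.6499 0.157  0.076 ] jig [69.9  1.5]
scene0 red [348 232   9   8  61] [352.1 235.5] [0.6503 0.1587 0.076 ] jig [69.6  3.4]
tube jig [[-47.   90.5]
 [-48.5 -17.2]
 [-86.  -20.3]
 [-82.5  90.2]]
tube jig scene [[-84.7  89.5]
 [-48.8  91.6]
 [-44.1 -10.9]
 [-84.8 -16.4]]
base scene [[-125.4   75. ]
 [-124.8 -105.2]
 [ 130.4 -102.4]]
```

```bash
python3 -m inch '[{"z":-15,"x":-3,"twist":0.022},{"z":-30,"x":-6},{"z":-35,"x":-7},{"z":-35,"x":-7},{"z":-35,"x":-7},{"z":-35,"x":-7},{"z":-35,"x":-7},{"z":-35,"x":-7},{"z":-35,"x":-7},{"z":-30,"x":-6},{"z":-20,"x":-6},{"x":0}]' -1 20; python3 - <<'E'
from h import *
s=robot.read_state();c=save('wrist','w1');np.save('pics/w1s.npy',s,allow_pickle=True)
print(s['t'],s['tool_pos'],s['opening'],s['force']);print(np.array(c['tool_from_camera']).round(3))
Rm=R.from_rotvec(s['orientation']).as_matrix();print(Rm.round(3),np.arctan2(Rm[1,0],Rm[0,0]))
E
```

```text
0.1 [0.19476441 0.56728322 0.40378732] 0.09312743939995526 [ 0.50065228 -0.33175412 -0.30043946]
[[ 1.     0.     0.001 -0.   ]
 [-0.001 -0.267  0.964  0.02 ]
 [ 0.001 -0.964 -0.267  0.073]
 [ 0.     0.     0.     1.   ]]
[[ 0.325 -0.001 -0.946]
 [ 0.946 -0.002  0.325]
 [-0.002 -1.     0.   ]] 1.2399737869010983$[0]: bad value
```

View pics/w1.png

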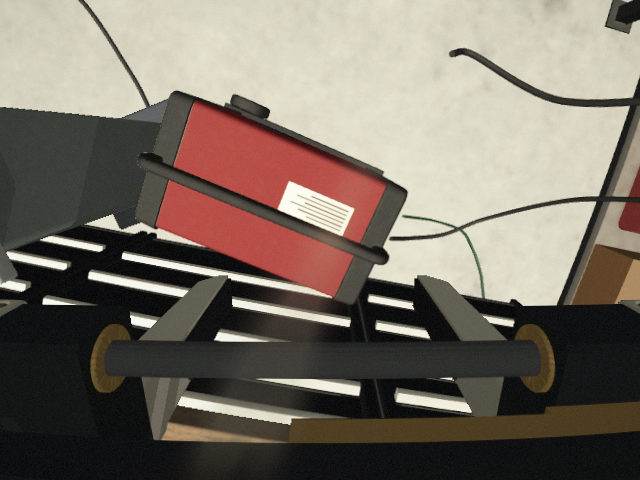

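```bash
python3 -m inch '[{"x":-3,"y":0,"z":-15,"twist":0.022},{"x":-6,"y":0,"z":-30,"twist":0},{"x":-7,"y":0,"z":-35,"twist":0},{"x":-7,"y":0,"z":-35,"twist":0},{"x":-7,"y":0,"z":-35,"twist":0},{"x":-7,"y":0,"z":-35,"twist":0},{"x":-7,"y":0,"z":-35,"twist":0},{"x":-7,"y":0,"z":-35,"twist":0},{"x":-7,"y":0,"z":-35,"twist":0},{"x":-6,"y":0,"z":-30,"twist":0},{"x":-6,"y":0,"z":-20,"twist":0},{"x":0,"y":0,"z":0,"twist":0}]' -1 20; python3 - <<'E'
from h import *
s=robot.read_state();c=save('wrist','w2');np.save('pics/w2s.npy',s,allow_pickle=True)
print(s['t'],s['tool_pos'],s['opening'],s['force'])
Rm=R.from_rotvec(s['orientation']).as_matrix();print(np.arctan2(Rm[1,0],Rm[0,0]))
E
```

```text
t: 1.35
tool_pos: [0.4924, 0.3818, 0.4043]
orientation: [-1.358, -0.942, 0.943]
force: [0.3, -0.0, 0.4]
opening: 0.0025
1.35 [0.49242299 0.38180913 0.40433389] 0.0025077990650902563 [ 0.30558463 -0.00237598  0.35595013]
1.2133702647152775
```

View pics/w2.png

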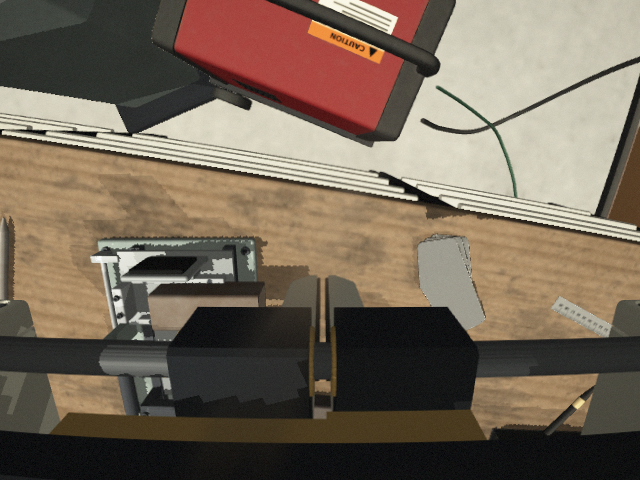

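```bash
cat >> h.py <<'E'
TH=-0.352;T0=np.array([.5838,.1796]);M=np.array([[np.cos(TH),-np.sin(TH)],[np.sin(TH),np.cos(TH)]])
def jig(w): w=np.atleast_2d(w); return (np.c_[(w[:,:2]-T0)@M,w[:,2]]*1e3).round(1)
E
python3 - <<'E'
from h import *
c=load('w2');s=np.load('pics/w2s.npy',allow_pickle=True).item()
cv2.imwrite('pics/w2c.png',cv2.resize(c['color'][220:340,80:280,::-1],None,fx=4,fy=4,interpolation=cv2.INTER_CUBIC))
print('tcp',jig(s['tool_pos']))
print('base',jig(onplane(c,[[100,238],[258,239]],.012,s)))
print('tube end',jig(onplane(c,[[265,284],[152,284]],.071,s)), jig(bydepth(c,[[255,292],[160,292]],s)))
E
```

```text
tcp [[-155.5  158.3  404.3]]
base [[-127.8  -91.6   12. ]
 [-125.8   87.5   12. ]]
tube end [[-97.4 103.   71. ]
 [-97.3  -7.5  71. ]] [[-85.9  91.4  63.9]
 [-85.1  -4.9  62.6]]
```

View pics/w2c.png

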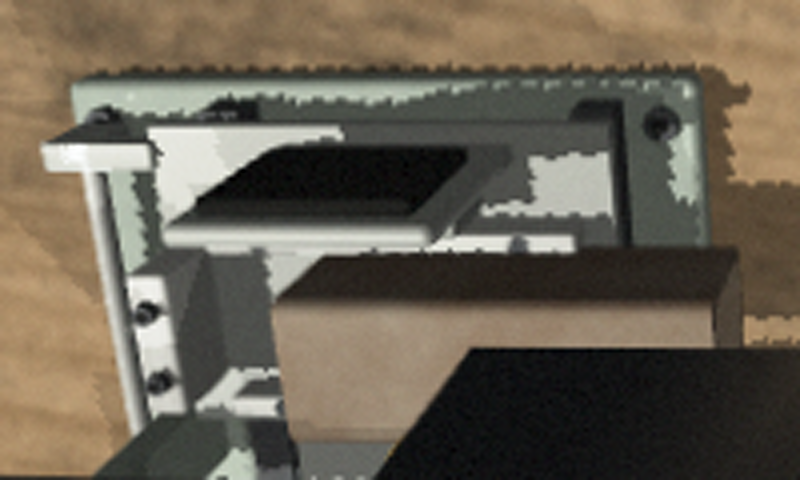

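```bash
python3 - <<'E'
from h import *
s=robot.read_state();c=save('wrist','w3');np.save('pics/w3s.npy',s,allow_pickle=True)
Rm=R.from_rotvec(s['orientation']).as_matrix();print(s['t'],np.arctan2(Rm[1,0],Rm[0,0]),Rm[:,1])
d=np.abs(c['color'].astype(int)-load('w2')['color']).mean();print(d)
cv2.imwrite('pics/w3c.png',cv2.resize(c['color'][220:340,80:280,::-1],None,fx=4,fy=4,interpolation=cv2.INTER_CUBIC))
print('tcp',jig(s['tool_pos']))
print('base',jig(onplane(c,[[99,241],[256,241]],.012,s)))
print('tube end',jig(onplane(c,[[149,295],[259,296]],.071,s)), jig(bydepth(c,[[150,299],[255,298]],s)))
E
```

```text
1.4 1.2144888653516737 [-4.07654502e-04 -4.76038143e-04 -9.99999804e-01]
8.388465711805555
tcp [[-157.   159.   404.4]]
base [[-125.9  -92.5   12. ]
 [-125.3   86.    12. ]]
tube end [[-87.3 -11.3  71. ]
 [-86.6  97.4  71. ]] [[-82.8 -11.1  70.6]
 [-84.2  93.2  70.3]]
```

View pics/w3c.png

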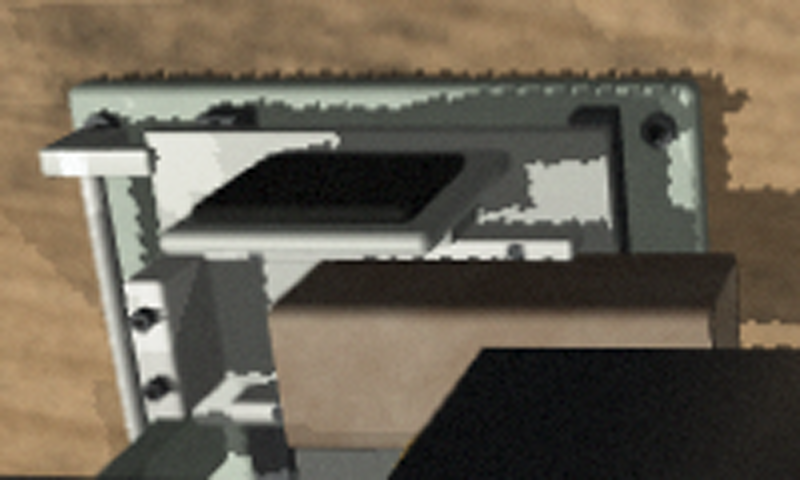

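```bash
python3 -m inch '[{"x":-3,"y":10,"z":-15,"twist":-0.004},{"x":-5,"y":25,"z":-25,"twist":0},{"x":-5,"y":30,"z":-25,"twist":0},{"x":-6,"y":35,"z":-20,"twist":0},{"x":0,"y":35,"z":-7,"twist":0},{"x":0,"y":25,"z":0,"twist":0},{"x":0,"y":8,"z":0,"twist":0},{"x":0,"y":0,"z":0,"twist":0}]' -1 20; python3 - <<'E'
from h import *
s=robot.read_state();c=save('scene','s4')
print(s['t'],jig(s['tool_pos']),s['opening'],s['force'])
cv2.imwrite('pics/s4c.png',cv2.resize(c['color'][180:330,220:420,::-1],None,fx=4,fy=4,interpolation=cv2.INTER_CUBIC))
E
```

```text
t: 2.25
tool_pos: [0.569, 0.3351, 0.2347]
orientation: [-1.353, -0.946, 0.952]
force: [0.1, 0.5, -1.0]
opening: 0.0005
2.25 [[-67.5 140.8 234.7]] 0.00046282092325808236 [ 0.07963348  0.46762653 -0.95275694]
```

View pics/s4c.png

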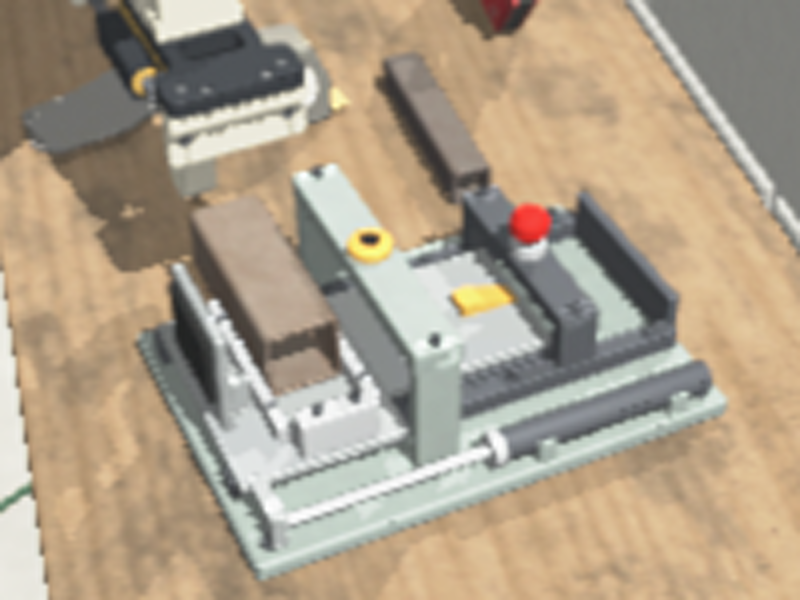

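```bash
python3 -m inch '[{"x":-6,"y":0,"z":0,"twist":0},{"x":-8,"y":0,"z":0,"twist":0},{"x":-8,"y":0,"z":0,"twist":0},{"x":-5,"y":0,"z":0,"twist":0},{"x":-4,"y":0,"z":0,"twist":0},{"x":-4,"y":0,"z":0,"twist":0},{"x":-4,"y":0,"z":0,"twist":0},{"x":-4,"y":0,"z":0,"twist":0},{"x":-4,"y":0,"z":0,"twist":0},{"x":-4,"y":0,"z":0,"twist":0},{"x":-3,"y":0,"z":0,"twist":0},{"x":0,"y":0,"z":0,"twist":0}]' -1 20; python3 - <<'E'
from h import *
s=robot.read_state();c=save('scene','s5')
print(s['t'],jig(s['tool_pos']),s['force'],M.T@s['force'][:2])
cv2.imwrite('pics/s5c.png',cv2.resize(c['color'][180:330,220:420,::-1],None,fx=4,fy=4,interpolation=cv2.INTER_CUBIC))
E
```

```text
t: 3.5
tool_pos: [0.5512, 0.284, 0.2365]
orientation: [-1.354, -0.948, 0.949]
force: [1.1, -0.7, 0.2]
opening: 0.0003
3.5 [[-66.6  86.8 236.5]] [ 1.11556358 -0.67749998  0.15072626] [ 1.28074848 -0.25133969]
```

View pics/s5c.png

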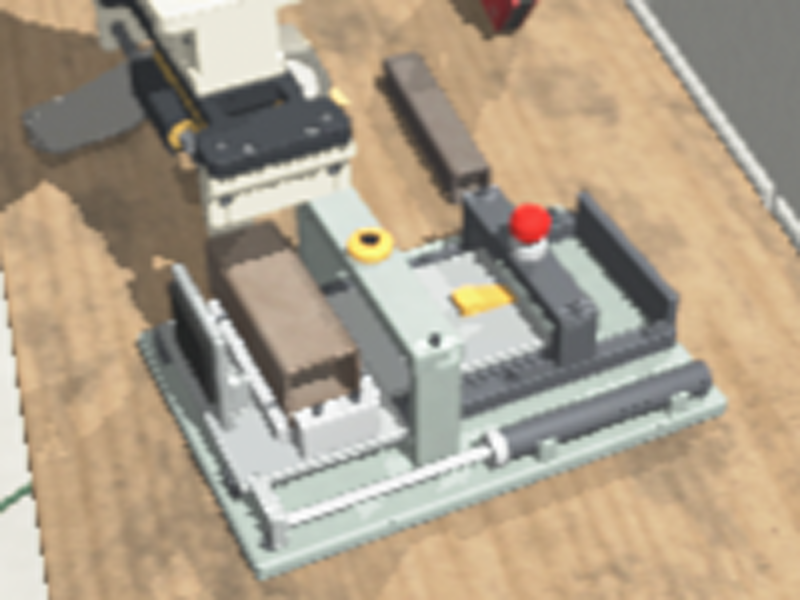

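```bash
python3 -m inch '[{"x":-3,"y":0,"z":0,"twist":0},{"x":-3,"y":0,"z":0,"twist":0},{"x":-3,"y":0,"z":0,"twist":0},{"x":-2,"y":0,"z":0,"twist":0},{"x":0,"y":0,"z":0,"twist":0}]' -1 20; python3 - <<'E'
from h import *
s=robot.read_state()
print(s['t'],jig(s['tool_pos']),M.T@s['force'][:2])
E
python3 -m inch '[{"x":-1,"y":0,"z":0,"twist":0},{"x":-1,"y":0,"z":0,"twist":0},{"x":0,"y":0,"z":0,"twist":0}]' -1 20; python3 - <<'E'
from h import *
s=robot.read_state()
print(s['t'],jig(s['tool_pos']),M.T@s['force'][:2])
c=save('scene','s6')
cv2.imwrite('pics/s6c.png',cv2.resize(c['color'][180:330,220:420,::-1],None,fx=4,fy=4,interpolation=cv2.INTER_CUBIC))
E
```

```text
t: 4.05
tool_pos: [0.5475, 0.2738, 0.2366]
orientation: [-1.354, -0.948, 0.949]
force: [-0.7, -0.6, 0.1]
opening: 0.0006
4.05 [[-66.6  75.9 236.6]] [-0.44072256 -0.83274618]
t: 4.35
tool_pos: [0.5471, 0.2725, 0.237]
orientation: [-1.354, -0.949, 0.948]
force: [2.4, 3.4, -0.3]
opening: 0.0005
4.35 [[-66.5  74.5 237. ]] [1.11158997 4.00811524]
```

View pics/s6c.png

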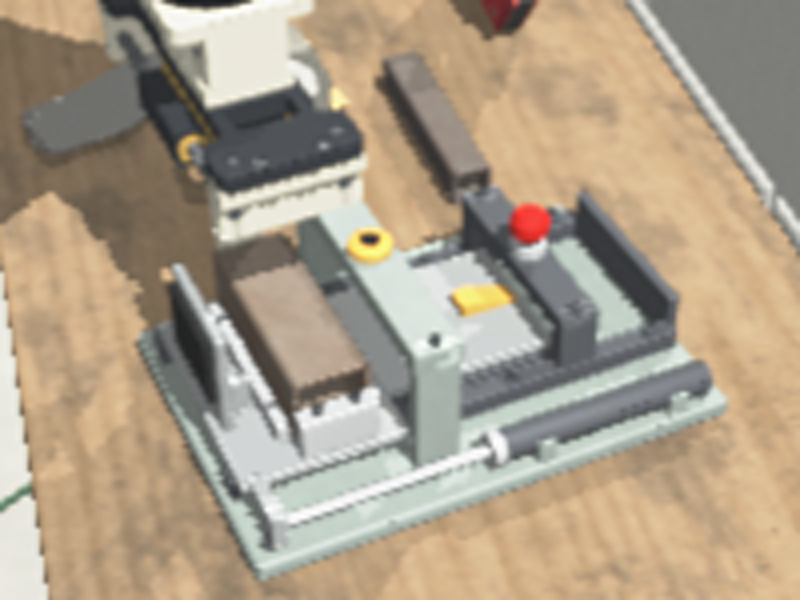

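```bash
python3 -m inch '[{"x":-1,"y":0,"z":0,"twist":0},{"x":-1,"y":0,"z":0,"twist":0},{"x":0,"y":0,"z":0,"twist":0}]' -1 20; python3 - <<'E'
from h import *
s=robot.read_state()
print(s['t'],jig(s['tool_pos']),M.T@s['force'][:2])
E
```

```text
t: 4.7
tool_pos: [0.5469, 0.2716, 0.238]
orientation: [-1.353, -0.952, 0.945]
force: [3.8, 8.7, 1.3]
opening: 0.0005
4.7 [[-66.3  73.7 238. ]] [0.5387539  9.48195577]
```

```bash
python3 -m inch '[{"x":-1,"y":0,"z":0,"twist":0},{"x":-1,"y":0,"z":0,"twist":0},{"x":0,"y":0,"z":0,"twist":0},{"x":0,"y":0,"z":0,"twist":0}]' -1 20; python3 - <<'E'
from h import *
s=robot.read_state()
print(s['t'],jig(s['tool_pos']),M.T@s['force'][:2])
E
```

```text
t: 5.1
tool_pos: [0.5467, 0.2709, 0.2389]
orientation: [-1.352, -0.955, 0.942]
force: [3.9, 14.3, 1.3]
opening: 0.0003
5.1 [[-66.3  72.9 238.9]] [-1.31022226 14.76153112]
```

```bash
python3 -m inch '[{"x":8,"y":0,"z":0,"twist":0},{"x":15,"y":0,"z":0,"twist":0},{"x":15,"y":-4,"z":10,"twist":0},{"x":2,"y":-4,"z":25,"twist":0},{"x":0,"y":0,"z":30,"twist":0},{"x":0,"y":0,"z":25,"twist":0},{"x":-20,"y":0,"z":10,"twist":0},{"x":-30,"y":0,"z":0,"twist":0},{"x":-30,"y":0,"z":0,"twist":0},{"x":-22,"y":0,"z":0,"twist":0},{"x":-8,"y":0,"z":0,"twist":0},{"x":0,"y":0,"z":0,"twist":0}]' -1 20; python3 - <<'E'
from h import *
s=robot.read_state()
print(s['t'],jig(s['tool_pos']),M.T@s['force'][:2])
c=save('scene','s7');t=save('top','t7')
a=cv2.resize(c['color'][200:320,240:400,::-1],None,fx=3,fy=3,interpolation=cv2.INTER_CUBIC)
b=cv2.resize(t['color'][215:335,270:370,::-1],None,fx=3,fy=3,interpolation=cv2.INTER_CUBIC)
cv2.imwrite('pics/c7.png',np.hstack([a,b]))
E
```

```text
t: 6.3
tool_pos: [0.4274, 0.2367, 0.2449]
orientation: [-1.355, -0.948, 0.948]
force: [-0.5, -0.9, 1.1]
opening: 0.0007
6.3 [[-166.5   -0.3  244.9]] [-0.1077794  -1.04905026]
```

View pics/c7.png

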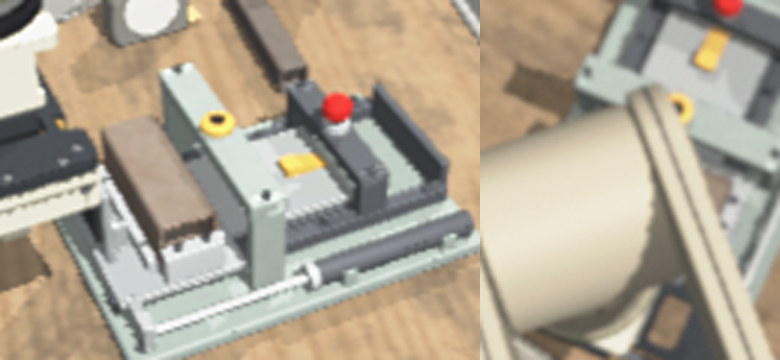

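```bash
python3 -m inch '[{"x":0,"y":0,"z":-10,"twist":0},{"x":0,"y":0,"z":-15,"twist":0},{"x":0,"y":0,"z":-8,"twist":0},{"x":0,"y":0,"z":-5,"twist":0},{"x":0,"y":0,"z":-5,"twist":0},{"x":0,"y":0,"z":-6,"twist":0},{"x":0,"y":0,"z":-6,"twist":0},{"x":0,"y":0,"z":-6,"twist":0},{"x":0,"y":0,"z":-6,"twist":0},{"x":0,"y":0,"z":-5,"twist":0},{"x":0,"y":0,"z":0,"twist":0}]' -1 20; python3 - <<'E'
from h import *
s=robot.read_state()
print(s['t'],jig(s['tool_pos']),M.T@s['force'][:2])
c=save('scene','s8')
a=cv2.resize(c['color'][200:320,240:400,::-1],None,fx=4,fy=4,interpolation=cv2.INTER_CUBIC)
cv2.imwrite('pics/c8.png',a)
E
```

```text
t: 7.5
tool_pos: [0.495, 0.2125, 0.2444]
orientation: [-1.352, -0.946, 0.95]
force: [-7.2, 2.3, 4.9]
opening: 0.0004
7.5 [[-94.7   0.3 244.4]] [-7.51805691 -0.3411984 ]
```

View pics/c8.png

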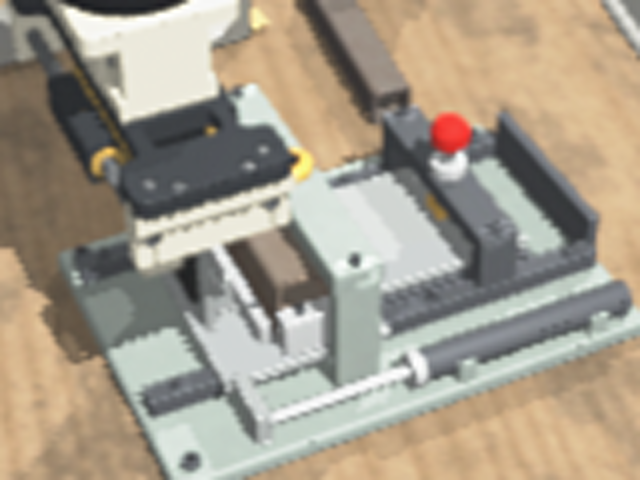

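```bash
python3 -m inch '[{"x":0,"y":0,"z":-5,"twist":0},{"x":0,"y":0,"z":-5,"twist":0},{"x":0,"y":0,"z":-5,"twist":0},{"x":0,"y":0,"z":-5,"twist":0},{"x":0,"y":0,"z":-3,"twist":0},{"x":0,"y":0,"z":0,"twist":0}]' -1 20; python3 - <<'E'
from h import *
s=robot.read_state()
print(s['t'],jig(s['tool_pos']),M.T@s['force'][:2])
c=save('scene','s9')
a=cv2.resize(c['color'][200:320,240:400,::-1],None,fx=4,fy=4,interpolation=cv2.INTER_CUBIC)
cv2.imwrite('pics/c9.png',a)
E
```

```text
t: 8.15
tool_pos: [0.5163, 0.2047, 0.2443]
orientation: [-1.352, -0.946, 0.95]
force: [-8.1, 2.6, 6.6]
opening: 0.0004
8.15 [[-72.    0.3 244.3]] [-8.47655294 -0.29384073]
```

View pics/c9.png

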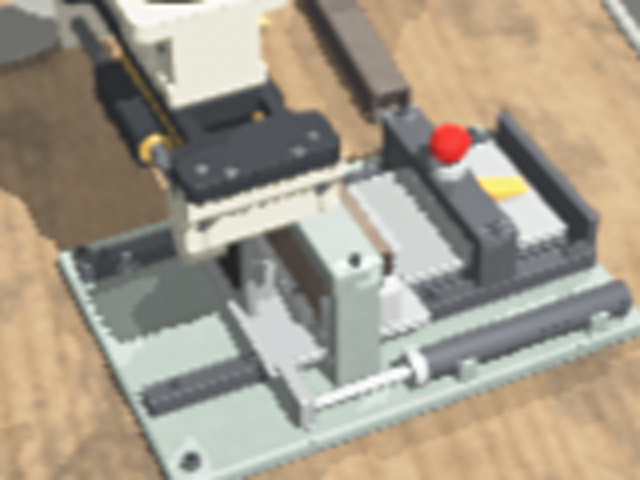

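```bash
python3 -m inch '[{"x":0,"y":0,"z":2,"twist":0},{"x":0,"y":0,"z":2,"twist":0},{"x":0,"y":0,"z":2,"twist":0},{"x":0,"y":0,"z":2,"twist":0},{"x":0,"y":0,"z":2,"twist":0},{"x":0,"y":0,"z":3,"twist":0},{"x":0,"y":0,"z":10,"twist":0},{"x":0,"y":0,"z":25,"twist":0},{"x":0,"y":0,"z":30,"twist":0},{"x":0,"y":0,"z":30,"twist":0},{"x":0,"y":0,"z":30,"twist":0},{"x":0,"y":0,"z":0,"twist":0}]' -1 20
python3 -m inch '[{"x":10,"y":-10,"z":10,"twist":0},{"x":30,"y":-20,"z":10,"twist":0},{"x":35,"y":-20,"z":0,"twist":0},{"x":35,"y":-20,"z":0,"twist":0},{"x":35,"y":-20,"z":0,"twist":0},{"x":35,"y":-20,"z":0,"twist":0},{"x":35,"y":-20,"z":0,"twist":0},{"x":30,"y":0,"z":0,"twist":0},{"x":10,"y":0,"z":0,"twist":0},{"x":0,"y":0,"z":0,"twist":0}]' -1 20
python3 - <<'E'
from h import *
c=save('scene','s10');t=save('top','t10')
a=cv2.resize(c['color'][200:320,240:400,::-1],None,fx=3,fy=3,interpolation=cv2.INTER_CUBIC)
b=cv2.resize(t['color'][180:330,270:410,::-1],(336,360),interpolation=cv2.INTER_CUBIC)
cv2.imwrite('pics/c10.png',np.hstack([a[:,:460],b]))
cv2.imwrite('pics/c10t.png',cv2.resize(t['color'][175:335,270:415,::-1],None,fx=3.7,fy=3.7,interpolation=cv2.INTER_CUBIC))
E
```

```text
t: 9.4
tool_pos: [0.3844, 0.2523, 0.2441]
orientation: [-1.353, -0.949, 0.951]
force: [-0.1, -0.2, 0.3]
opening: 0.0006
t: 10.4
tool_pos: [0.4562, 0.4991, 0.3741]
orientation: [-1.354, -0.949, 0.949]
force: [-0.5, -0.6, -0.7]
opening: 0.0003
```

View pics/c10.png

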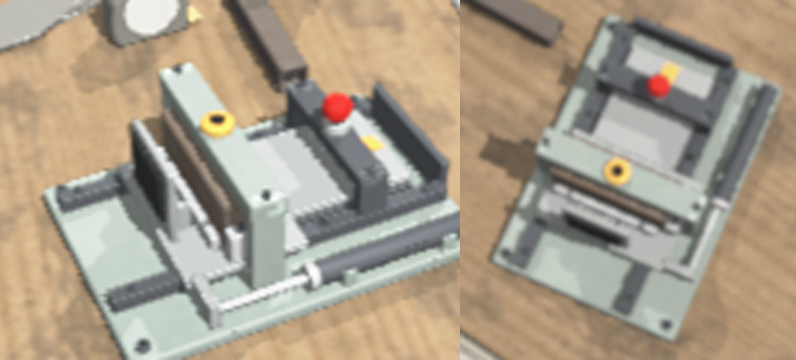

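View pics/c10t.png

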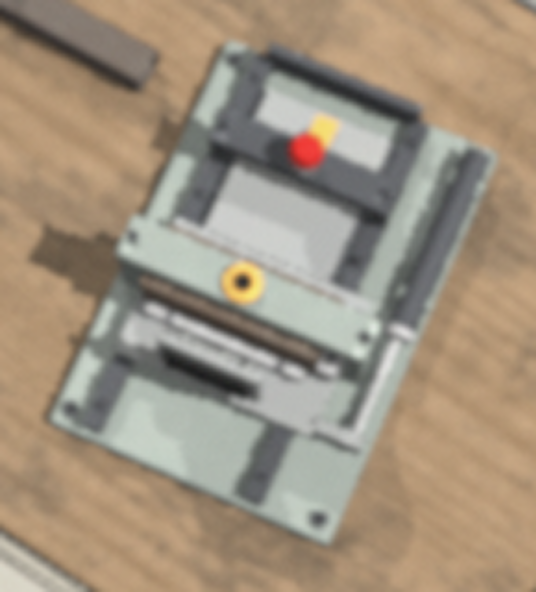

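```bash
python3 - <<'E'
from h import *
c=load('t10');print(jig(onplane(c,np.array([[140,283],[315,362]])/3.7+[270,175],.071)))
def dark(n):
    h=load(n)['color'];m=(h.max(2)<45).astype(np.uint8);k=np.zeros_like(m);k[250:310,300:345]=m[250:310,300:345]
    nn,l,s,ce=cv2.connectedComponentsWithStats(k);i=1+s[1:,4].argmax();return s[i,4],jig(onplane(load(n),[ce[i]],.066))
print(dark('top0'),dark('t10'))
for n in('top0','t10'):
    h=cv2.cvtColor(load(n)['color'],cv2.COLOR_RGB2HSV);m=((h[...,0]<6)|(h[...,0]>174))&(h[...,1]>180);ys,xs=np.nonzero(m[200:230,340:365]);print(xs.mean()+340,ys.mean()+200)
d=np.abs(load('top0')['color'].astype(int)-c['color']).sum(2)
cv2.imwrite('pics/d10.png',np.clip(d,0,255).astype(np.uint8))
a=load('scene0')['color'];b=load('s10')['color']
e=cv2.resize(b[225:300,260:340,::-1],None,fx=7,fy=7,interpolation=cv2.INTER_CUBIC);cv2.imwrite('pics/e10.png',e)
E
```

```text
[[-38.5  55.6  71. ]
 [-39.9 -53.5  71. ]]
(np.int32(26), array([[-115.3,    2.4,   66. ]])) (np.int32(45), array([[-70.7,   2.5,  66. ]]))
352.075 215.65
352.2888888888889 215.35555555555555
```

View pics/e10.png

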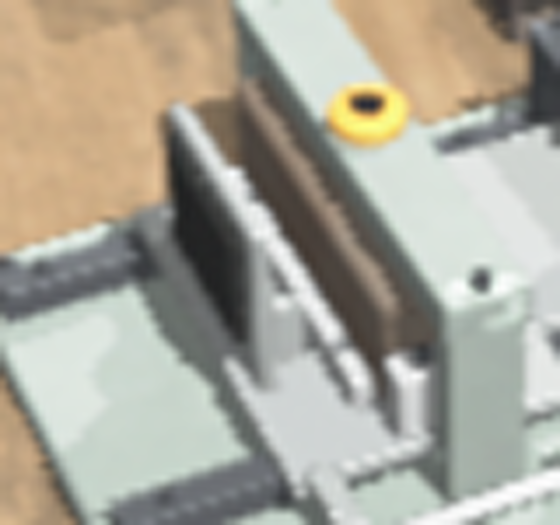

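View pics/d10.png

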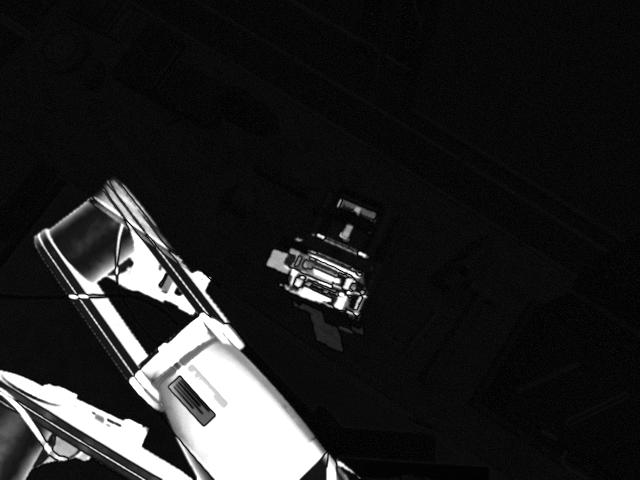

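The pad moved 44.6 mm, the tube ends are at jig y of about +55.6 and -53.5, the knob is where it started, and no bystander shows in the difference picture. I'm handing in.

```bash
python3 -c "
from plant import robot
print(robot.close_job())"
```

```text
the job is handed in; nothing more can be done
None
```

The jig is set for punch-marking, and I handed the job in with the arm clear of everything about 10.5 s into the 42 s limit. No verdict was reported, so the results below are from my own checks.

**What I did**
- With the shut fingers I pushed the tube along its nest until the contact force rose to about 15 N. It slides with 1 to 3 N, so I took it as firmly against the end stop. The slide was still at home.
- I then pushed the black pad to about 53 mm of travel, eased it back so the pin caught the slide, and moved the arm away.

**Last checks**

| Check | Result |
|---|---|
| Slide travel | 44.6 mm, measured from the pad in the top view (target 45 mm) |
| Tube ends | jig y about +55.6 and -53.5, matching a seated tube to within the 1–2 mm the view can resolve |
| Tube x position | front top edge at jig x about -39, so the tube is under the guide |
| Stop pin knob | within 0.4 pixel of its starting position, so the pin is down |
| Bystanders | nothing in the before/after top-view difference picture shows one moved; the arm hides part of that view |

**What disagreed**
- The wrist camera placed the jig 8–9 mm further in y than the top and scene views did. I used the top-view position, and it agreed with where the fingers stopped with the tube seated.
- The first move command was refused because its rows left out some keys. Nothing moved, and I resent it with complete rows.

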